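Lift the sowing cassette out of the propagator by its two side catches

TASK

Lift the clear humidity cover off the propagator by its knob and set it down gently, upright and flat, inside the empty potting tray, then let go of it. Then pinch the two opposed side catches of the sowing cassette together and lift the cassette straight out of the propagator; finish still holding it by its pinched catches, level and steady in the air, with its underside at least 6 cm above the propagator's top. Leave the flower pot, watering can and jar alone.

Things in the scene. Friction and masses are not known exactly. Their poses are not given: they have to be found in the camera images.
- propagator: fixed white box, 150 (x) x 170 (y) x 50 mm high; origin at the centre of its underside. Grey panel and round cap on its front (-x). A well in its flat top, mouth 84 (x) x 68 (y) mm, holds the cassette; below the 8 mm thick lip its +y and -y sides are wider, where the hooks catch. Stands left or right of the robot's centre line, turned up to 35 degrees.
- cassette: loose grey sowing cassette, 0.2 to 0.35 kg, in the well with 2 mm play, axes as the propagator's; origin at the centre of its underside, 6 mm above the propagator's while seated. Tub 80 (x) x 64 (y) x 48 mm high, six soil plugs on top; central post 36 x 26 mm up to 94 mm, with a ribbed catch plate on its +y and its -y side. Lift straight up; clear of the well after 45 mm.
- catch_left (a joint): travel of the +y catch plate towards the post, m: 0 at rest, 0.009 fully in. Spring: 3 N at rest, 7.5 N fully in. Its hook frees the lip after 5 mm of travel. A pinch of 15 to 40 N across both plates brings both fully in and carries the cassette.
- catch_right (a joint): travel of the -y catch plate towards the post, m: 0 at rest, 0.009 fully in; same spring and hook.
- catch_left_pad (a point): middle of the ribbed outer face of the +y catch plate, where a finger presses: 76 mm above the cassette's origin, 32 mm above the propagator's top while seated. Plate 24 mm wide (x), 6 mm thick, top 99 mm above the cassette's origin. Outer faces of the two plates: 60 mm apart at rest, 42 mm fully pinched.
- catch_right_pad (a point): the same point on the -y catch plate.
- cover: loose clear plastic cover, 0.13 to 0.21 kg, an upside-down box 110 (x) x 120 (y) x 70 mm high, 4 mm walls, white lower edge, resting unfastened on the propagator's top over the cassette and catches; origin at the centre of its open underside. Raise it over 56 mm to clear the catches. White knob on its top, 22 mm across, 34 mm tall.
- cover_knob (a point): on the axis of the cover's knob, 91 mm above the cover's origin, 21 mm above the cover's top: where to grip it.
- tray: fixed dark ribbed potting tray, 270 (x) x 250 (y) mm outside, rim 30 mm high, walls and floor 5 mm thick, empty but for crumbs; origin at the centre of its underside, inner floor 5 mm above it. Stands on the other side of the robot's centre line from the propagator, turned up to 17 degrees.
- pot: bystander: terracotta flower pot, 96 mm across and 90 mm high, beyond the work; origin at the centre of its underside.
- can: bystander: small green watering can, 125 mm high, body 96 mm across, spout and handle along its y reaching 100 mm and 75 mm from its origin at the centre of its underside.
- jar: bystander: amber jar with a white cap, 60 mm across and 85 mm high, at the far left of the table; origin at the centre of its underside.
Things that resemble listed ones, but are neither listed nor needed, are in the scene too. Of the things shaped like the cover, the clear one is meant.

How it is judged:
By the outcome, as a careful person would: the job done as asked, in the order asked, and still so for the second after the job is handed in, while the arm keeps its last pose, push and grip.
It also fails if it takes over 59 s, if anything falls off the work surface, if the arm or the gripper's body presses on something with over 40 N, if the wrist force passes 120 N, or if a joint passes its speed limit or range.

ROBOT

A 7-joint arm with a two-finger parallel gripper is mounted at the origin on the work surface. World frame = base frame: x ahead of the robot, y to its left, z up, the work surface at z = 0. Lengths are in m, angles in rad, forces in N, time in s.
With the tool pointing down it reaches from about 0.4 to 0.85 m from the base axis. Payload 10.4 kg.
Tool frame: the origin (TCP) lies between the finger pads; the fingertips stand 22 mm ahead of it and the grasp point (between the pads) lies 3 mm ahead of it (env.tip_extent is the z of the fingertips in the tool frame, in m); z points along the fingers, y is the direction in which the jaws open and shut (so a half turn about z gives the same grasp; the last joint's range is limited). The gripper opens to 85 mm and grips with 20 to 120 N. Pads are 22 mm wide; open, the fingers measure 114 mm over their backs; the gripper's body (76 mm by 85 mm) begins 54 mm behind the grasp point. The pads swing forward as they close: fully open they stand 13 mm farther back than shut.
Start: joints at [-1.124, 0.332, -0.065, 1.46, 0.022, 1.35, -0.088], TCP at [0.283, 0.557, 0.253] pointing down, gripper open.
Joint ranges: [-2.6, 2.6], [-0.5, 2.12], [-1.47, 1.34], [0.16, 2.42], [-1.27, 4.41], [0.06, 2.06], [-2.6, 2.6]. Speed limits (rad/s): [2.22, 2.22, 2.79, 2.79, 3.14, 3.14, 3.14].

INTERFACE

Orientations are given as a unit quaternion [w, x, y, z].
In Python, from rig import env, read_camera, get_calibration, spotter gives the robot as it stands.
- The arm moves only by the tool send_rows, never from a script. Its argument "increments" is a list of rows, each a list of 3 entries, a list of its own where there are three numbers: the shift along the world's x, y, z in m, then the turn about the world's z in units of 6 degrees (1.0 is 6 degrees), then the opening, from 0 (shut) to 1 (fully open). A call has exactly 8 rows; each row is the pose to reach, as a shift and turn from the pose commanded when the call began; what a row does not reach only later rows make up. A row lasts 1/12 s, in which the tool goes at most 41.7 mm and 7.16 degrees, less where a joint would pass 70% of its speed; a pose out of reach is approached as far as the arm can. A call with a gripper value outside its range is refused whole. The fingers move at their own pace and stop on an object; the grip force is fixed at half the most. Time passes only in rows, so rows that repeat a pose let the fingers close, or fill a call up. It gives the time, the measured TCP pose, the force and the opening at its end, in the units of the state.
- env.observe(): the state, without advancing time (a new reading comes with each control period).
- read_camera(name): name is "scene" or "top" or "wrist"; returns the picture (480x640x3 uint8, red, green, blue); there is no depth.
- get_calibration(name): a dict with "fx", "fy", "cx", "cy" (pixels), "k1" (the pictures are not rectified: a ray, as slopes to the right and down, at radius r is drawn at 1 + k1 r^2 times it, then the intrinsics apply), "extrinsics" (4x4, takes a point from world to camera coordinates). Camera axes: x right, y down, z forward; pixel columns grow to the right and rows downward; lengths in m; the calibration is good to about 2 mm. A picture is of the moment at which its call begins: read the wrist's pose just before it. get_calibration takes no time and is no camera call; for the wrist camera it gives the pose at the moment of the call.
- env.sign_off(): hands the job in, once; it reports no verdict.
Trained networks look in the newest picture that a camera, given by its name, has taken for a name from the list of things; names that differ only in an ending like _2 or _b are one class to them, and where a whole thing is asked for, a point or a joint stands for the part that bears it (a point fixed in the world has none). Each returns a list of dicts, best first, with "score" (0 to 1); they miss things now and then, are a little off and sometimes report something else, mostly with a low value. They report only what shows in the picture. A call takes as long as a camera call. They do not tell look-alikes from the thing itself.
- spotter.recognise(camera, query): "position" ([x, y, z] in m, in the coordinates of the camera as it stood for that picture, good to about 4 mm: the middle of the surface that is visible of it).
The state is a dict: "clock": time; "joint_pos": joint angles; "joint_vel": joint speeds; "tau": joint torques, N m; "tool_pos": TCP position; "ee_rot": TCP orientation; "force": force on the tool from outside, world axes, zero at the start; "torque": the same for the moment, N m; "gripper_width": finger opening in m.
Only numpy, scipy, OpenCV 4.12 (cv2) and the standard library are available. Lean on these libraries where they do the work, as an engineer would, in place of code of your own. Each camera call takes 0.05 s, during which the arm holds its last target. There are 200 camera calls.

## Working session

There is one attempt and no reset: what is moved stays moved. The work goes in short steps, Python scripts to look and compute and a tool call to move; the robot and the scene stay as the last step left them, time stands still between calls to the robot, and variables do not carry over. Pictures are saved under pics/ and viewed, about 8 in all and at most 12, crops included, and the job is handed in when it is done.

Besides the shell and the picture viewer there is one more tool, called as a command line: name --argument value ..., lists and objects as JSON in quotes. send_rows: Moves the arm, as the interface text tells. Its arguments: {"type":"object","properties":{"increments":{"type":"array"}},"required":["increments"]}

```bash
ls; mkdir -p pics; cat > h.py <<'E'
import numpy as np, cv2, sys
from rig import env, read_camera, get_calibration, spotter
def snap(c,f=None):
    im=read_camera(c)
    if f: cv2.imwrite('pics/'+f,im[:,:,::-1])
    return im
def w2p(c,P,cal=None):
    cal=cal or get_calibration(c); E=np.array(cal["extrinsics"]); p=(E[:3,:3]@np.atleast_2d(P).T).T+E[:3,3]
    s=p[:,:2]/p[:,2:]; s=s*(1+cal["k1"]*(s**2).sum(1,keepdims=True))
    return s*[cal["fx"],cal["fy"]]+[cal["cx"],cal["cy"]]
def p2w(c,uv,z,cal=None):
    cal=cal or get_calibration(c); E=np.array(cal["extrinsics"])
    d=(np.atleast_2d(np.array(uv,float))-[cal["cx"],cal["cy"]])/[cal["fx"],cal["fy"]]; s=d.copy()
    for _ in range(20): s=d/(1+cal["k1"]*(s**2).sum(1,keepdims=True))
    o=-E[:3,:3].T@E[:3,3]; r=(E[:3,:3].T@np.c_[s,np.ones(len(s))].T).T
    return o+r*((z-o[2])/r[:,2])[:,None]
def spot(c,q,cal=None):
    cal=cal or get_calibration(c); E=np.array(cal["extrinsics"])
    return [(round(d["score"],2),(E[:3,:3].T@(np.array(d["position"])-E[:3,3])).round(3).tolist()) for d in spotter.recognise(c,q)]
E
python3 - <<'E'
from h import *
print(env.observe())
for c in ("top","scene"):
    snap(c,c+"1.png")
    k=get_calibration(c);E=np.array(k["extrinsics"]);print(c,k["fx"],-E[:3,:3].T@E[:3,3])
    for q in ("cover","cover_knob","propagator","tray","catch_left_pad","can","pot","jar"): print(q,spot(c,q))
a=[cv2.imread('pics/top1.png'),cv2.imread('pics/scene1.png')]
E
```

```text
pics
{'clock': 0.0, 'joint_pos': array([-1.1236234 ,  0.33285734, -0.06470027,  1.46095101,  0.02163278,
        1.34989211, -0.08850816]), 'joint_vel': array([-0.00075285, -0.000715  , -0.00085553, -0.00016398, -0.00047607,
        0.00015214, -0.00155134]), 'tau': array([-1.34994742e-03, -6.25435567e+01,  4.82430460e-02, -3.91613245e+01,
        1.61359459e-02,  9.84934130e-03, -7.06628228e-06]), 'tool_pos': array([0.28278367, 0.55698014, 0.25252037]), 'ee_rot': array([-1.16252577e-04,  2.32722546e-01,  9.72542914e-01, -6.96019051e-04]), 'force': array([-0.6940295 , -0.32163221, -0.03222158]), 'torque': array([-0.04023096,  0.017874  , -0.04574938]), 'gripper_width': 0.08514754676926997}
top 540.0012283690219 [0.42610122 0.09984118 1.24102136]
cover [(0.7, [0.233, 0.376, 0.071]), (0.66, [0.654, 0.517, 0.075]), (0.55, [0.291, 0.188, 0.07])]
cover_knob [(0.97, [0.652, 0.519, 0.07]), (0.78, [0.231, 0.365, 0.069]), (0.76, [0.291, 0.186, 0.07]), (0.67, [0.503, 0.216, 0.12])]
propagator [(0.79, [0.477, 0.206, 0.045])]
tray [(0.97, [0.503, -0.193, 0.005])]
catch_left_pad [(0.7, [0.506, 0.218, 0.119])]
can [(0.59, [0.768, 0.168, 0.101])]
pot [(0.86, [0.784, -0.155, 0.07]), (0.34, [0.504, 0.219, 0.119])]
jar []
scene 557.2112667001182 [ 1.37160085 -0.32991158  0.91860698]
cover [(0.92, [0.533, 0.205, 0.116]), (0.84, [0.317, 0.18, 0.062]), (0.66, [0.256, 0.365, 0.068]), (0.59, [0.677, 0.506, 0.07])]
cover_knob [(0.95, [0.681, 0.502, 0.065]), (0.66, [0.534, 0.2, 0.111]), (0.6, [0.255, 0.369, 0.065])]
propagator [(0.9, [0.56, 0.166, 0.038]), (0.47, [0.531, 0.203, 0.112])]
tray [(0.61, [0.512, -0.187, 0.003])]
catch_left_pad []
can [(0.96, [0.799, 0.159, 0.082])]
pot [(0.62, [0.79, -0.153, 0.074])]
jar [(0.89, [0.52, 0.507, 0.054]), (0.55, [0.535, 0.204, 0.114])]
```

View pics/top1.png

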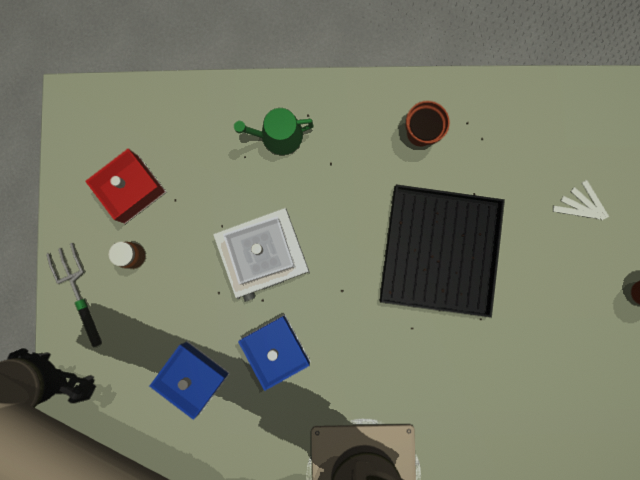

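View pics/scene1.png

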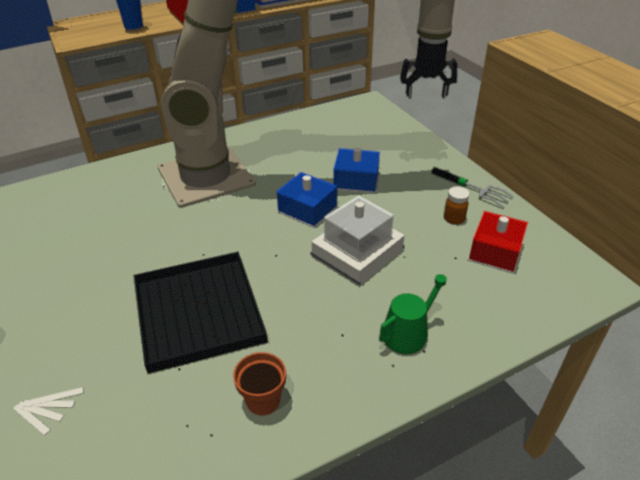

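Candidates shaped like the cover (top picture): clear one on the white box (256,250), blue (272,355), blue (188,380) and red (122,185). Only the one at (256,250) is transparent and sits on the propagator. The tray is at (442,250), the pot at (427,123), the can at (282,130) and the jar at (125,255). Next is an enlarged crop to confirm.

```bash
python3 - <<'E'
import cv2
a=cv2.imread('pics/top1.png')[195:315,200:320]; b=cv2.imread('pics/scene1.png')[185:285,305:410]
a=cv2.resize(a,(600,600),interpolation=cv2.INTER_CUBIC)
cv2.imwrite('pics/crop1.png',a)
E
```

```text
(no output)
```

View pics/crop1.png

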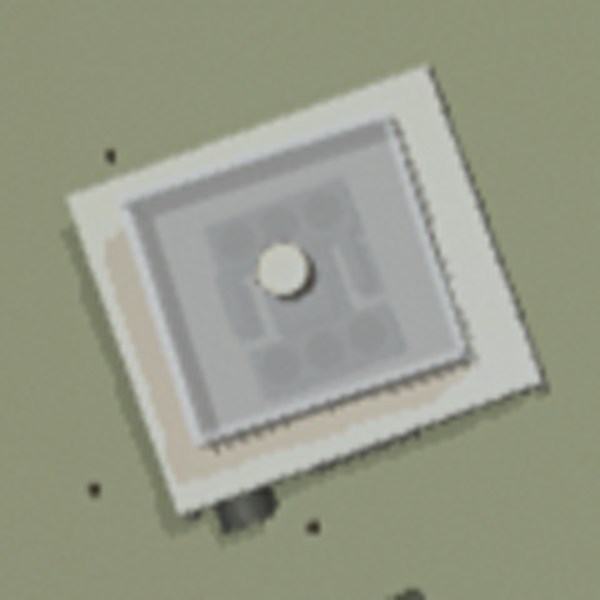

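The crop shows the clear cover with a white knob (285,270), soil plugs showing through it. The propagator's corners are at (68,198), (430,66), (546,383) and (185,515), with the front cap at (245,510). It is the clear one.

```bash
python3 - <<'E'
from h import *
f=lambda c:(np.array(c)+.5)/5-.5+[200,195]
P=p2w("top",f([(68,198),(430,66),(546,383),(185,515)]),.05)[:,:2]
print(P.round(4),P.mean(0),[np.linalg.norm(P[i]-P[i-1]).round(4) for i in range(4)])
# yaw: +y dir from right to left edges
y=(P[0]-P[1])+(P[3]-P[2]); x=(P[0]-P[3])+(P[1]-P[2])
print("prop yaw y,x",np.degrees(np.arctan2(-y[0],y[1])),np.degrees(np.arctan2(x[1],x[0])))
C=p2w("top",f([(127,205),(392,122),(468,357),(205,440)]),.12)[:,:2]
print("cover top?",C.mean(0),[np.linalg.norm(C[i]-C[i-1]).round(4) for i in range(4)])
for z in(.05,.12,.056):
  C=p2w("top",f([(127,205),(392,122),(468,357),(205,440)]),z)[:,:2]
  y=(C[0]-C[1])+(C[3]-C[2]);x=(C[0]-C[3])+(C[1]-C[2]);print(z,C.mean(0),[np.linalg.norm(C[i]-C[i-1]).round(4) for i in range(4)],np.degrees(np.arctan2(-y[0],y[1])),np.degrees(np.arctan2(x[1],x[0])))
print("knob",p2w("top",f([(285,270)]),.154))
print("knob scene",p2w("scene",[(360,204)],.154))
T=p2w("top",[(396,185),(503,199),(491,316),(380,302)],.03)[:,:2]
y=(T[0]-T[1])+(T[3]-T[2]);x=(T[0]-T[3])+(T[1]-T[2])
print("tray",T.round(3),T.mean(0),[np.linalg.norm(T[i]-T[i-1]).round(4) for i in range(4)],np.degrees(np.arctan2(-y[0],y[1])),np.degrees(np.arctan2(x[1],x[0])))
from scipy.spatial.transform import Rotation as R
q=env.observe()["ee_rot"];m=R.from_quat(np.r_[q[1:],q[0]]).as_matrix();print(m.round(3), "jaw yaw",np.degrees(np.arctan2(m[1,1],m[0,1])))
E
```

```text
[[0.5472 0.3242]
 [0.6036 0.1628]
 [0.4618 0.1133]
 [0.4064 0.2729]] [0.50472524 0.21830906] [np.float64(0.1499), np.float64(0.171), np.float64(0.1502), np.float64(0.1689)]
prop yaw y,x 19.188546011284256 19.618097612470386
cover top? [0.50396221 0.21514523] [np.float64(0.1035), np.float64(0.1159), np.float64(0.1034), np.float64(0.1143)]
0.05 [0.50882409 0.22234516] [np.float64(0.11), np.float64(0.1231), np.float64(0.1098), np.float64(0.1214)] 16.57035804798257 17.605808287856178
0.12 [0.50396221 0.21514523] [np.float64(0.1035), np.float64(0.1159), np.float64(0.1034), np.float64(0.1143)] 16.570358047982616 17.60580828785617
0.056 [0.50840735 0.22172803] [np.float64(0.1094), np.float64(0.1225), np.float64(0.1093), np.float64(0.1208)] 16.570358047982587 17.60580828785618
knob [[0.50595282 0.2168277  0.154     ]]
knob scene [[0.51232443 0.21960176 0.154     ]]
tray [[ 0.655 -0.088]
 [ 0.619 -0.332]
 [ 0.355 -0.293]
 [ 0.391 -0.044]] [ 0.5049343  -0.18904132] [np.float64(0.2674), np.float64(0.2464), np.float64(0.2668), np.float64(0.2508)] -8.290573245396383 -8.883198303436277
[[-0.892  0.453  0.   ]
 [ 0.453  0.892  0.   ]
 [ 0.     0.    -1.   ]] jaw yaw 63.0832328251491
```

send_rows --increments '[[[0.022,-0.034,0],0.9,1],[[0.044,-0.068,0],1.9,1],[[0.066,-0.102,0],2.9,1],[[0.088,-0.136,0],3.9,1],[[0.11,-0.17,0],4.8,1],[[0.132,-0.204,0],5.8,1],[[0.154,-0.238,0],6.8,1],[[0.176,-0.272,0],7.7,1]]'

```text
clock: 1.57
tool_pos: [0.4597, 0.2835, 0.2537]
ee_rot: [0.0, -0.17, 0.985, 0.0]
force: [1.0, 0.3, -0.3]
gripper_width: 0.0857
```

send_rows --increments '[[[0.012,-0.017,0],0,1],[[0.024,-0.034,0],0,1],[[0.036,-0.051,0],0,1],[[0.048,-0.067,0],0,1],[[0.048,-0.067,0],0,1],[[0.048,-0.067,0],0,1],[[0.048,-0.067,0],0,1],[[0.048,-0.067,0],0,1]]'

```text
clock: 2.23
tool_pos: [0.5064, 0.2194, 0.2533]
ee_rot: [-0.0, -0.168, 0.986, 0.0]
force: [-1.6, -0.5, -0.1]
gripper_width: 0.0849
```

```bash
python3 - <<'E'
from h import *
from scipy.spatial.transform import Rotation as R
o=env.observe();q=o["ee_rot"];m=R.from_quat(np.r_[q[1:],q[0]]).as_matrix();print(o["tool_pos"],m.round(3), "jaw yaw",np.degrees(np.arctan2(m[1,1],m[0,1])),o["joint_pos"])
cal=get_calibration("wrist");snap("wrist","wrist1.png")
E=np.array(cal["extrinsics"]);print(-E[:3,:3].T@E[:3,3])
print(spot("wrist","cover_knob",cal),spot("wrist","cover",cal)); print(w2p("wrist",[[.507,.217,.154]],cal))
E
```

```text
[0.50635599 0.21939251 0.25334266] [[-0.943 -0.332 -0.   ]
 [-0.332  0.943  0.   ]
 [ 0.     0.    -1.   ]] jaw yaw 109.37260100920183 [-0.59162824  0.16814154  0.11289986  1.66476862 -0.02003913  1.30979679
  1.43377661]
[0.4358816  0.19546095 0.37394104]
[(0.84, [0.289, 0.377, 0.056]), (0.81, [0.339, 0.214, 0.071]), (0.56, [0.494, 0.221, 0.117]), (0.56, [0.682, 0.523, 0.069])] [(0.86, [0.498, 0.216, 0.119]), (0.84, [0.68, 0.521, 0.072]), (0.75, [0.285, 0.374, 0.058])]
[[314.27623259 246.0629511 ]]
```

View pics/wrist1.png

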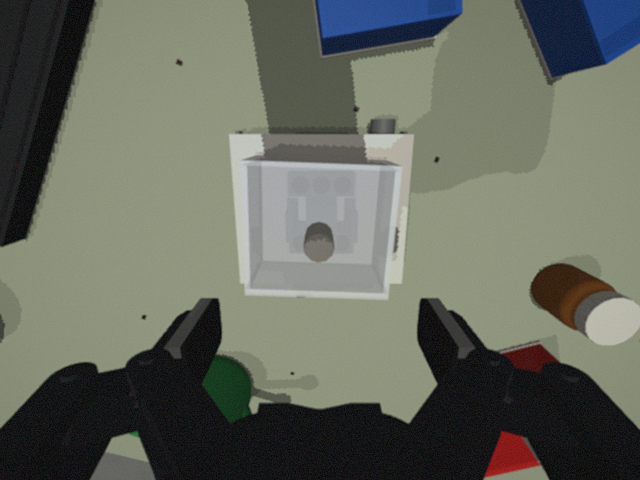

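The picture shows the knob top at (319,247), between the open fingers. Next I place that pixel in the world.

```bash
python3 - <<'E'
from h import *
print(p2w("wrist",[(319,247),(320,240)],.154))
# propagator top corners visible in the wrist picture
P=p2w("wrist",[(230,134),(413,134),(402,284),(240,283)],.05);print(P.round(4),P.mean(0))
y=(P[1]-P[0]);print(np.degrees(np.arctan2(-y[0],y[1])))
E
```

```text
[[0.50677363 0.21996796 0.154     ]
 [0.50175239 0.21894255 0.154     ]]
[[0.4636 0.1183 0.05  ]
 [0.4082 0.2771 0.05  ]
 [0.5503 0.3278 0.05  ]
 [0.6054 0.1664 0.05  ]] [0.50686611 0.22240359 0.05      ]
19.244786788310527
```

send_rows --increments '[[[0,0,-0.02],0,1],[[0,0,-0.04],0,1],[[0,0,-0.06],0,1],[[0,0,-0.075],0,1],[[0,0,-0.088],0,1],[[0,0,-0.098],0,1],[[0,0,-0.103],0,1],[[0,0,-0.103],0,1]]'

```text
clock: 3.05
tool_pos: [0.5064, 0.2184, 0.1494]
ee_rot: [-0.001, -0.168, 0.986, -0.0]
force: [-0.1, -0.3, 0.5]
gripper_width: 0.0857
```

send_rows --increments '[[[0,0,0],0,0.8],[[0,0,0],0,0.6],[[0,0,0],0,0.4],[[0,0,0],0,0.3],[[0,0,0],0,0.2],[[0,0,0],0,0.1],[[0,0,0],0,0],[[0,0,0],0,0]]'

```text
clock: 3.72
tool_pos: [0.5071, 0.2185, 0.1507]
ee_rot: [0.0, -0.168, 0.986, 0.0]
force: [-0.8, 1.0, 3.5]
gripper_width: 0.0199
```

send_rows --increments '[[[0,0,0],0,0],[[0,0,0],0,0],[[0,0,0.002],0,0],[[0,0,0.005],0,0],[[0,0,0.008],0,0],[[0,0,0.012],0,0],[[0,0,0.016],0,0],[[0,0,0.02],0,0]]'

```text
clock: 4.38
tool_pos: [0.5069, 0.2182, 0.1707]
ee_rot: [-0.0, -0.167, 0.986, 0.0]
force: [0.0, 0.7, -1.4]
gripper_width: 0.0207
```

send_rows --increments '[[[0,0,0.01],0,0],[[0,0,0.02],0,0],[[0,0,0.03],0,0],[[0,0,0.04],0,0],[[0,0,0.05],0,0],[[0,0,0.06],0,0],[[0,0,0.07],0,0],[[0,0,0.08],0,0]]'

```text
clock: 5.05
tool_pos: [0.5069, 0.2183, 0.2514]
ee_rot: [0.0, -0.167, 0.986, 0.0]
force: [-0.2, -0.6, -2.7]
gripper_width: 0.0204
```

```bash
python3 - <<'E'
from h import *
print(env.observe()["force"],env.observe()["tool_pos"],env.observe()["gripper_width"])
a=snap("scene")[130:330,270:450]
t=snap("top","top2.png")[185:325,190:330]
cv2.imwrite('pics/lift.png',np.hstack([cv2.resize(a,(400,444)),cv2.resize(t,(400,444))])[:,:,::-1])
E
```

```text
[-0.1881528  -0.59933955 -2.7157472 ] [0.50692681 0.21828839 0.2514381 ] 0.020373559439518008
```

View pics/lift.png

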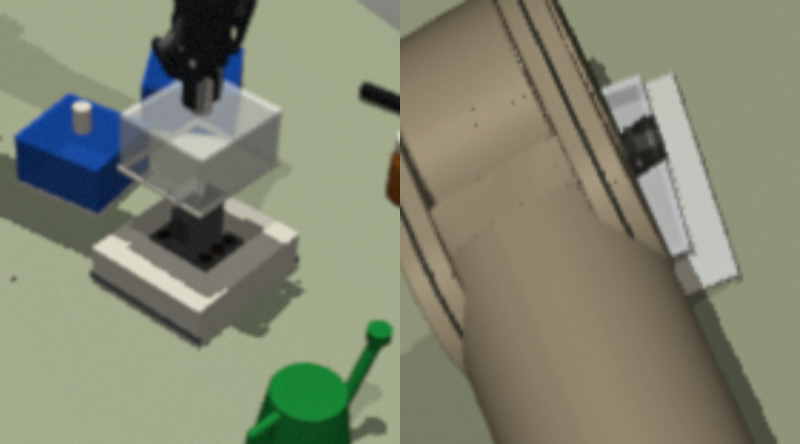

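The cover hangs level from the gripper, well clear of the cassette (left panel), and nothing came up with it. Next, to the tray.

send_rows --increments '[[[0,-0.012,0],0,0],[[0,-0.035,0],-0.3,0],[[0,-0.065,0],-0.7,0],[[0,-0.095,0],-1.1,0],[[0,-0.125,0],-1.5,0],[[0,-0.155,0],-1.9,0],[[0,-0.185,0],-2.3,0],[[0,-0.215,0],-2.7,0]]'

```text
clock: 5.82
tool_pos: [0.5058, -0.0002, 0.2497]
ee_rot: [-0.001, -0.024, 1.0, -0.0]
force: [0.0, -0.4, -2.1]
gripper_width: 0.02
```

send_rows --increments '[[[0,-0.03,0],-0.4,0],[[0,-0.06,0],-0.8,0],[[0,-0.09,0],-1.2,0],[[0,-0.12,0],-1.5,0],[[0,-0.15,0],-1.7,0],[[0,-0.175,0],-1.8,0],[[0,-0.19,0],-1.8,0],[[0,-0.192,0],-1.8,0]]'

```text
clock: 6.48
tool_pos: [0.5045, -0.1941, 0.2498]
ee_rot: [-0.001, 0.071, 0.997, -0.001]
force: [0.6, -0.8, -2.2]
gripper_width: 0.0198
```

send_rows --increments '[[[0,0,-0.01],0,0],[[0,0,-0.03],0,0],[[0,0,-0.05],0,0],[[0,0,-0.07],0,0],[[0,0,-0.09],0,0],[[0,0,-0.105],0,0],[[0,0,-0.115],0,0],[[0,0,-0.12],0,0]]'

```text
clock: 7.15
tool_pos: [0.5057, -0.1878, 0.1283]
ee_rot: [-0.001, 0.067, 0.998, 0.0]
force: [-0.2, 0.8, -1.0]
gripper_width: 0.02
```

```bash
python3 - <<'E'
from h import *
print(env.observe()["force"],env.observe()["tool_pos"],env.observe()["gripper_width"])
a=snap("scene")[200:380,110:310]
cv2.imwrite('pics/tray.png',cv2.resize(a,(600,540))[:,:,::-1])
E
```

```text
[-0.17483048  0.82423617 -1.00361758] [ 0.50573296 -0.18782572  0.12832221] 0.01998256293441897
```

View pics/tray.png

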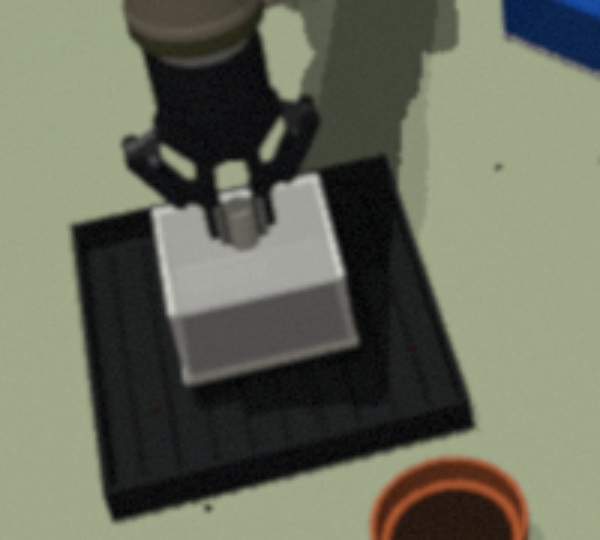

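The cover is level and aligned above the tray, well inside its walls. I lower the last 2 cm slowly.

send_rows --increments '[[[0,0,-0.003],0,0],[[0,0,-0.007],0,0],[[0,0,-0.011],0,0],[[0,0,-0.015],0,0],[[0,0,-0.018],0,0],[[0,0,-0.02],0,0],[[0,0,-0.021],0,0],[[0,0,-0.021],0,0]]'

```text
clock: 7.87
tool_pos: [0.5069, -0.1887, 0.1092]
ee_rot: [-0.0, 0.067, 0.998, 0.0]
force: [-0.1, 0.7, -2.8]
gripper_width: 0.0204
```

send_rows --increments '[[[0,0,0],0,0],[[0,0,-0.0005],0,0],[[0,0,-0.001],0,0],[[0,0,-0.001],0,0],[[0,0,-0.0015],0,0],[[0,0,-0.002],0,0],[[0,0,-0.002],0,0],[[0,0,-0.002],0,0]]'

```text
clock: 8.53
tool_pos: [0.5069, -0.1887, 0.1073]
ee_rot: [0.0, 0.067, 0.998, 0.0]
force: [0.2, 0.7, -1.8]
gripper_width: 0.0204
```

send_rows --increments '[[[0,0,-0.0005],0,0],[[0,0,-0.001],0,0],[[0,0,-0.001],0,0],[[0,0,-0.0015],0,0],[[0,0,-0.002],0,0],[[0,0,-0.002],0,0],[[0,0,-0.002],0,0],[[0,0,-0.002],0,0]]'

```text
clock: 9.2
tool_pos: [0.507, -0.1885, 0.1057]
ee_rot: [0.0, 0.067, 0.998, 0.0]
force: [-2.6, 2.2, 5.2]
gripper_width: 0.0203
```

The force has turned upward (+5 N), so the cover is touching the tray floor. I let go and rise.

send_rows --increments '[[[0,0,0],0,0.3],[[0,0,0],0,0.4],[[0,0,0],0,0.5],[[0,0,0],0,0.7],[[0,0,0],0,0.9],[[0,0,0],0,1],[[0,0,0],0,1],[[0,0,0],0,1]]'

```text
clock: 9.87
tool_pos: [0.5069, -0.1887, 0.1053]
ee_rot: [-0.0, 0.067, 0.998, 0.0]
force: [0.9, 1.2, 0.8]
gripper_width: 0.0855
```

send_rows --increments '[[[0,0,0.005],0,1],[[0,0,0.02],0,1],[[0,0,0.04],0,1],[[0,0,0.065],0,1],[[0,0,0.09],0,1],[[0,0,0.115],0,1],[[0,0,0.135],0,1],[[0,0,0.145],0,1]]'

```text
clock: 10.53
tool_pos: [0.5077, -0.1891, 0.2535]
ee_rot: [0.002, 0.067, 0.998, -0.0]
force: [0.5, -0.3, 0.1]
gripper_width: 0.0851
```

send_rows --increments '[[[0,0.015,0],0.2,1],[[0,0.045,0],0.6,1],[[0,0.075,0],1,1],[[0,0.105,0],1.4,1],[[0,0.135,0],1.8,1],[[0,0.165,0],2.2,1],[[0,0.195,0],2.6,1],[[0,0.225,0],3,1]]'

```text
clock: 11.2
tool_pos: [0.5059, 0.0385, 0.2492]
ee_rot: [-0.001, -0.091, 0.996, 0.0]
force: [0.6, -0.6, 0.5]
gripper_width: 0.0858
```

send_rows --increments '[[[0,0.03,0],0.4,1],[[0,0.06,0],0.8,1],[[0,0.09,0],1.2,1],[[0,0.12,0],1.5,1],[[0,0.15,0],1.5,1],[[0,0.175,0],1.5,1],[[0,0.184,0],1.5,1],[[0,0.184,0],1.5,1]]'

```text
clock: 11.87
tool_pos: [0.5054, 0.2233, 0.249]
ee_rot: [-0.001, -0.17, 0.985, 0.0]
force: [0.2, -0.5, 0.0]
gripper_width: 0.0856
```

```bash
python3 - <<'E'
from h import *
from scipy.spatial.transform import Rotation as R
o=env.observe();q=o["ee_rot"];m=R.from_quat(np.r_[q[1:],q[0]]).as_matrix();print(o["tool_pos"],"jaw yaw",np.degrees(np.arctan2(m[1,1],m[0,1])),o["force"])
cal=get_calibration("wrist");w=snap("wrist","wrist2.png")
for n in("catch_left_pad","catch_right_pad","cassette"): print(n,spot("wrist",n,cal))
s=snap("scene","scene3.png"); print(spot("scene","cover"),spot("scene","cassette"))
cv2.imwrite('pics/v3.png',np.hstack([cv2.resize(w[80:320,200:440],(520,520)),cv2.resize(s[230:380,120:280],(277,260)).repeat(2,0)[:520:1][:520]])[:,:,::-1] if 0 else np.hstack([cv2.resize(w[80:320,200:440],(480,480)),cv2.resize(s[220:380,120:280],(320,320),).__class__(0) if 0 else cv2.copyMakeBorder(cv2.resize(s[220:380,120:280],(320,320)),0,160,0,0,cv2.BORDER_CONSTANT)])[:,:,::-1])
E
```

```text
[0.50544864 0.22331958 0.24895039] jaw yaw 109.57841954846162 [ 0.2169175  -0.5313755   0.03942713]
catch_left_pad [(0.56, [0.496, 0.244, 0.097])]
catch_right_pad [(0.74, [0.513, 0.2, 0.095])]
cassette [(0.63, [0.495, 0.214, 0.055])]
[(0.96, [0.548, -0.193, 0.071]), (0.95, [0.273, 0.369, 0.05]), (0.85, [0.677, 0.503, 0.067]), (0.73, [0.314, 0.182, 0.058])] [(0.89, [0.52, 0.214, 0.068])]
```

View pics/v3.png

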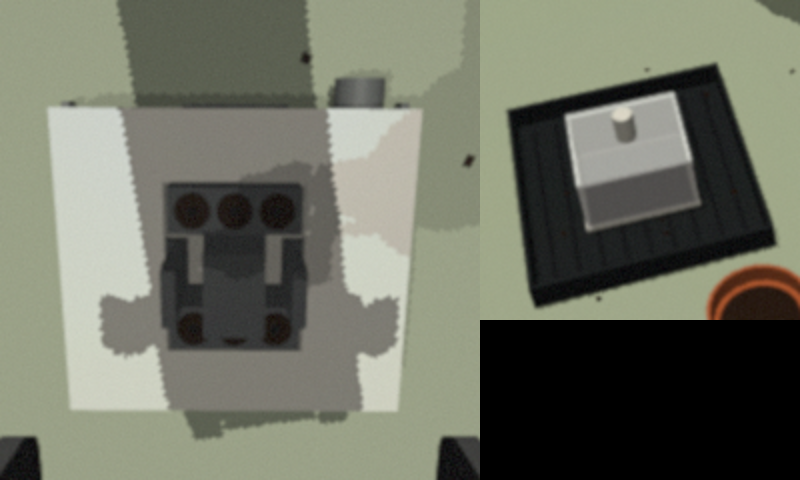

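The cover stands upright and flat inside the tray and has been let go (right panel). The left panel shows the tub corners at (164,183), (302,183), (301,350) and (168,350), the plates' outer edges at x=162 and 306, and the propagator corners at (48,107), (421,107), (399,411) and (70,411). I turn these into positions.

```bash
python3 - <<'E'
from h import *
f=lambda c:(np.array(c,float)+.5)/2-.5+[200,80]
for n,c,z in (("tub",[(164,183),(302,183),(301,350),(168,350)],.054),("prop",[(48,107),(421,107),(399,411),(70,411)],.05),("plates",[(162,325),(306,325),(162,265),(306,265)],.105)):
    P=p2w("wrist",f(c),z); y=P[1]-P[0]; print(n,P[:,:2].round(4).tolist(),P.mean(0).round(4),[np.linalg.norm(P[i]-P[i-1]).round(4) for i in range(len(P))],np.degrees(np.arctan2(-y[0],y[1])))
# predicted features given pose c,yaw
c=np.array([.5069,.222]);a=np.radians(19.3);R=np.array([[np.cos(a),-np.sin(a)],[np.sin(a),np.cos(a)]])
for n,p,z in(("plate tops",[(12,30),(-12,30),(12,-30),(-12,-30)],.105),("tub",[(40,32),(-40,32),(40,-32),(-40,-32)],.054),("post",[(18,13),(-18,13),(18,-13),(-18,-13)],.1)):
    W=np.c_[(R@(np.array(p)/1000).T).T+c,np.full(4,z)]; print(n,((w2p("wrist",W)-[200,80]+.5)*2-.5).round(0).tolist())
E
```

```text
tub [[0.4797, 0.1737], [0.4588, 0.2343], [0.5363, 0.2631], [0.5581, 0.2]] [0.5082 0.2178 0.054 ] [np.float64(0.0826), np.float64(0.0642), np.float64(0.0827), np.float64(0.0668)] 19.0668197588354
prop [[0.465, 0.1136], [0.4096, 0.2739], [0.5526, 0.3243], [0.6087, 0.1617]] [0.509  0.2184 0.05  ] [np.float64(0.1516), np.float64(0.1697), np.float64(0.1516), np.float64(0.172)] 19.068272397076885
plates [[0.5288, 0.1936], [0.5092, 0.2502], [0.5043, 0.1861], [0.4853, 0.2412]] [0.5069 0.2178 0.105 ] [np.float64(0.0645), np.float64(0.0599), np.float64(0.0644), np.float64(0.0583)] 19.061362123131833
plate tops [[316.0, 326.0], [318.0, 270.0], [172.0, 327.0], [170.0, 270.0]]
tub [[307.0, 348.0], [312.0, 186.0], [179.0, 348.0], [174.0, 186.0]]
post [[274.0, 336.0], [275.0, 253.0], [213.0, 336.0], [212.0, 253.0]]
```

send_rows --increments '[[[0.0015,-0.005,-0.015],-0.05,1],[[0.0015,-0.005,-0.04],-0.05,1],[[0.0015,-0.005,-0.065],-0.05,1],[[0.0015,-0.005,-0.085],-0.05,1],[[0.0015,-0.005,-0.1],-0.05,1],[[0.0015,-0.005,-0.105],-0.05,1],[[0.0015,-0.005,-0.105],-0.05,1],[[0.0015,-0.005,-0.105],-0.05,1]]'

```text
clock: 12.88
tool_pos: [0.5089, 0.2151, 0.1461]
ee_rot: [0.0, -0.165, 0.986, 0.0]
force: [-0.2, 0.6, 0.3]
gripper_width: 0.0855
```

```bash
python3 - <<'E'
from h import *
from scipy.spatial.transform import Rotation as R
o=env.observe();q=o["ee_rot"];m=R.from_quat(np.r_[q[1:],q[0]]).as_matrix();print(o["tool_pos"],"jaw yaw",np.degrees(np.arctan2(m[1,1],m[0,1])),o["force"])
w=snap("wrist","wrist3.png")
E
```

```text
[0.50885524 0.21512911 0.14613932] jaw yaw 108.95283969010667 [-0.19052396  0.64229381  0.26080646]
```

View pics/wrist3.png

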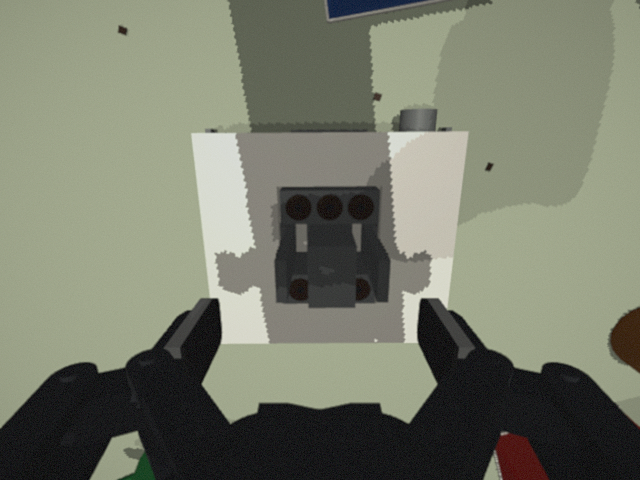

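The plates' outer edges are at columns 277 and 388 (middle 332), against the finger middle at 320. The tool is a few mm too far to -y, so I compute the correction.

```bash
python3 - <<'E'
from h import *
k=get_calibration("wrist");print(k["fx"],k["cx"],k["cy"],k["k1"])
o=env.observe();print(o["tool_pos"])
P=p2w("wrist",[(277,300),(388,300),(276,257),(388,257)],.105);print(P.round(4).tolist(),P.mean(0))
Q=p2w("wrist",[(307,250),(357,250),(308,307),(356,307)],.1);print(Q.round(4).tolist(),Q.mean(0))
B=p2w("wrist",[(192,133),(468,131),(446,343),(218,343)],.05);print(B.round(4).tolist(),B.mean(0))
T=o["tool_pos"];print(w2p("wrist",[T,T-[0,0,.04],T+[0,0,.02]]))
E
```

```text
335.93620793901954 319.055796471812 238.1296722730505 0.01552878494242123
[0.5090801  0.21534986 0.14652921]
[[0.5264, 0.1983, 0.105], [0.5072, 0.2546, 0.105], [0.5031, 0.1907, 0.105], [0.4845, 0.2452, 0.105]] [0.50530035 0.2221807  0.105     ]
[[0.496, 0.205, 0.1], [0.4875, 0.2299, 0.1], [0.5278, 0.216, 0.1], [0.5191, 0.2413, 0.1]] [0.50760526 0.2230579  0.1       ]
[[0.4637, 0.1182, 0.05], [0.408, 0.2782, 0.05], [0.5497, 0.3303, 0.05], [0.6048, 0.169, 0.05]] [0.50653916 0.22392627 0.05      ]
[[317.26071775 324.23841734]
 [317.60614104 282.55094427]
 [317.00339398 355.25352558]]
```

send_rows --increments '[[[-0.001,0.002,0],0,1],[[-0.002,0.005,0],0,1],[[-0.0025,0.006,0],0,1],[[-0.0025,0.006,-0.005],0,1],[[-0.0025,0.006,-0.012],0,1],[[-0.0025,0.006,-0.02],0,1],[[-0.0025,0.006,-0.02],0,1],[[-0.0025,0.006,-0.02],0,1]]'

```text
clock: 13.6
tool_pos: [0.5055, 0.221, 0.1244]
ee_rot: [-0.001, -0.165, 0.986, -0.0]
force: [-0.8, -0.5, 0.2]
gripper_width: 0.0853
```

```bash
python3 - <<'E'
from h import *
o=env.observe();print(o["tool_pos"])
w=snap("wrist","wrist4.png")
T=o["tool_pos"];print(w2p("wrist",[T,T-[0,0,.04]]))
cv2.imwrite('pics/c4.png',cv2.resize(w[160:360,200:440],(720,600))[:,:,::-1])
E
```

```text
[0.50549311 0.22096745 0.12441328]
[[317.17927842 322.90356972]
 [317.5771287  281.77077793]]
```

View pics/c4.png

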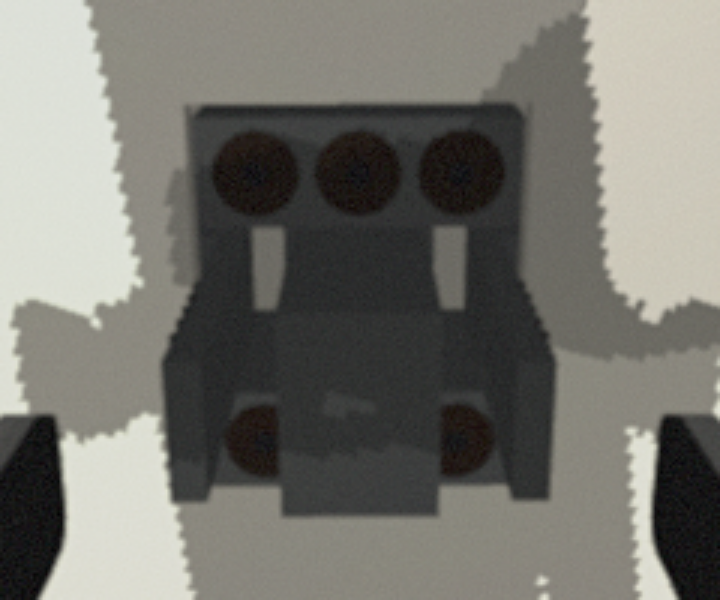

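The plates (163 to 554, middle 358.5) now sit centred between the fingers (63 and 655, middle 359). The plate top row of about 303 also matches the tool axis. Descend and pinch.

send_rows --increments '[[[0,0,-0.006],0,1],[[0,0,-0.014],0,1],[[0,0,-0.022],0,1],[[0,0,-0.03],0,1],[[0,0,-0.036],0,1],[[0,0,-0.041],0,1],[[0,0,-0.041],0,1],[[0,0,-0.041],0,1]]'

```text
clock: 14.32
tool_pos: [0.5059, 0.2212, 0.0841]
ee_rot: [-0.0, -0.165, 0.986, -0.0]
force: [0.4, -0.2, 0.6]
gripper_width: 0.0854
```

send_rows --increments '[[[0,0,0],0,0.85],[[0,0,0],0,0.75],[[0,0,0],0,0.68],[[0,0,0],0,0.62],[[0,0,0],0,0.56],[[0,0,0],0,0.5],[[0,0,0],0,0.45],[[0,0,0],0,0.45]]'

```text
clock: 14.98
tool_pos: [0.5068, 0.2215, 0.0859]
ee_rot: [0.001, -0.165, 0.986, 0.0]
force: [-2.3, -2.1, 11.4]
gripper_width: 0.0391
```

send_rows --increments '[[[0,0,0],0,0.35],[[0,0,0],0,0.25],[[0,0,0],0,0.25],[[0,0,0.001],0,0.25],[[0,0,0.003],0,0.25],[[0,0,0.006],0,0.25],[[0,0,0.009],0,0.25],[[0,0,0.012],0,0.25]]'

```text
clock: 15.65
tool_pos: [0.5057, 0.2212, 0.0963]
ee_rot: [-0.0, -0.165, 0.986, -0.0]
force: [0.9, -0.1, -2.7]
gripper_width: 0.034
```

The opening reads 34 mm where about 42 is expected, so I look before going on.

```bash
python3 - <<'E'
from h import *
o=env.observe();print(o["tool_pos"],o["force"],o["gripper_width"])
w=snap("wrist","wrist5.png");s=snap("scene","scene5.png")
cv2.imwrite('pics/c5.png',np.hstack([cv2.resize(w[120:400,180:460],(400,400)),cv2.resize(s[150:290,300:440],(400,400),interpolation=cv2.INTER_CUBIC)])[:,:,::-1])
o=env.observe();print(o["tool_pos"],o["force"],o["gripper_width"])
E
```

```text
[0.5056791  0.22121223 0.09628587] [ 0.87401716 -0.11003315 -2.7355855 ] 0.03403404075174805
[0.50608491 0.22142968 0.09675511] [ 0.08728552 -0.88879527 -3.02434663] 0.03363122917760081
```

View pics/c5.png

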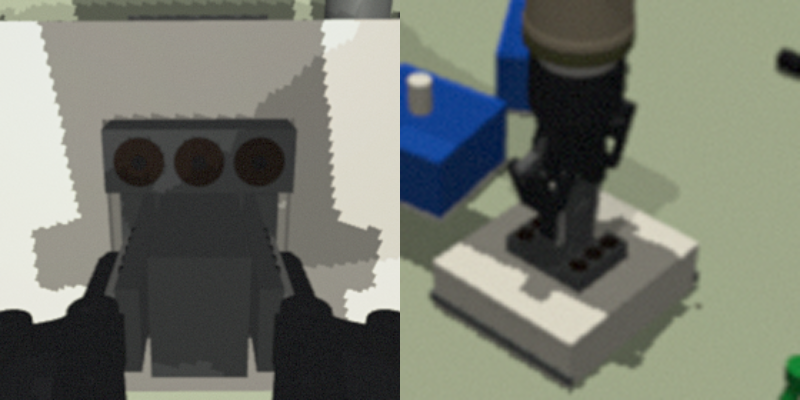

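The picture shows both plates pushed in against the post with the fingers on their outer faces, and the tub already risen out of the well. The wrist carries about 2.9 N, which fits the cassette. I lift straight up.

send_rows --increments '[[[0,0,0.004],0,0.25],[[0,0,0.009],0,0.25],[[0,0,0.014],0,0.25],[[0,0,0.019],0,0.25],[[0,0,0.024],0,0.25],[[0,0,0.029],0,0.25],[[0,0,0.034],0,0.25],[[0,0,0.039],0,0.25]]'

```text
clock: 16.42
tool_pos: [0.5059, 0.2213, 0.1359]
ee_rot: [0.0, -0.165, 0.986, 0.0]
force: [0.6, 0.4, -3.1]
gripper_width: 0.0339
```

send_rows --increments '[[[0,0,0.006],0,0.25],[[0,0,0.014],0,0.25],[[0,0,0.024],0,0.25],[[0,0,0.036],0,0.25],[[0,0,0.05],0,0.25],[[0,0,0.064],0,0.25],[[0,0,0.076],0,0.25],[[0,0,0.085],0,0.25]]'

```text
clock: 17.08
tool_pos: [0.5063, 0.2215, 0.2224]
ee_rot: [0.001, -0.165, 0.986, 0.0]
force: [0.2, 1.0, -3.3]
gripper_width: 0.0338
```

send_rows --increments '[[[0,0,0.003],0,0.25],[[0,0,0.005],0,0.25],[[0,0,0.005],0,0.25],[[0,0,0.005],0,0.25],[[0,0,0.005],0,0.25],[[0,0,0.005],0,0.25],[[0,0,0.005],0,0.25],[[0,0,0.005],0,0.25]]'

```text
clock: 17.75
tool_pos: [0.5058, 0.2213, 0.2251]
ee_rot: [-0.0, -0.165, 0.986, -0.0]
force: [-0.0, 0.6, -2.5]
gripper_width: 0.0341
```

```bash
python3 - <<'E'
from h import *
o=env.observe();print(o["tool_pos"],o["force"],o["gripper_width"])
w=snap("wrist","wrist6.png");s=snap("scene","scene6.png");print(spot("scene","cassette"),spot("scene","cover"))
cv2.imwrite('pics/c6.png',np.hstack([cv2.resize(w[120:400,180:460],(300,300)),cv2.resize(s[110:380,110:430],(356,300)).copy()])[:,:,::-1])
a=s[110:300,280:450]; cv2.imwrite('pics/c6.png',np.hstack([cv2.resize(w[80:440,160:480],(356,400)),cv2.resize(a,(358,400),interpolation=cv2.INTER_CUBIC)])[:,:,::-1])
o=env.observe();print(o["tool_pos"],o["force"],o["gripper_width"])
E
```

```text
[0.50584477 0.2212884  0.22508303] [-0.01275513  0.61690261 -2.48379507] 0.03406745234397288
[(0.8, [0.526, 0.211, 0.186])] [(0.92, [0.315, 0.18, 0.059]), (0.79, [0.547, -0.191, 0.069]), (0.79, [0.674, 0.504, 0.068]), (0.57, [0.248, 0.327, 0.047])]
[0.50591585 0.221298   0.22528402] [ 0.46747826 -0.54222814 -3.63891895] 0.03353901688748448
```

View pics/c6.png

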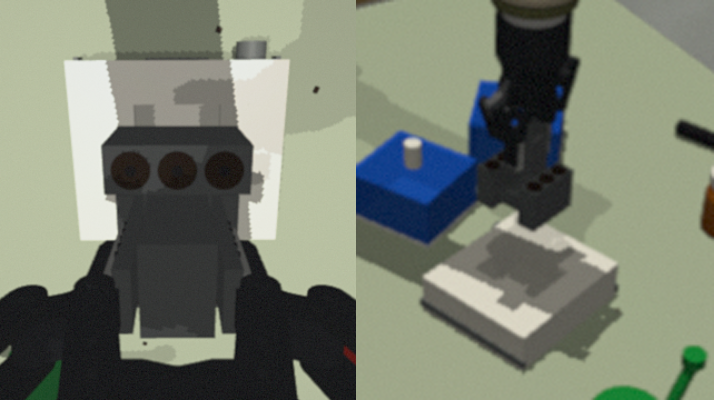

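The cassette hangs level above the empty well. Plug-edge row (210), post rows (300 and 384) and tub width (136 px) in the wrist view match those just after the pinch, so it has not slipped or tilted. The tool has risen about 14 cm, which puts the underside roughly 9.5 cm above the propagator's top. I hand in.

```bash
python3 -c "
from h import *
print(env.sign_off())"
```

```text
the job is handed in; nothing more can be done
None
```

The job is done and handed in at about 18 s. The clear cover stands upright and flat in the potting tray, let go. The arm is holding the sowing cassette by its pinched catches above the propagator.

**Last checks:**
- **Cassette:** its underside should be about 9.5 cm above the propagator's top, judged from about 14 cm of tool rise. It is level and shows no slip in the wrist view. The wrist carries about 2.5 to 3.6 N, which fits the cassette's mass.
- **Cover:** the scene picture after release showed it flat and well inside the tray walls.
- **Bystanders:** none of the moves went near the pot, can or jar, but I took no final picture of them.

**What disagreed:**
- **Opening reading:** it was about 34 mm on the pinched catches, where 42 mm was expected. The pictures show both plates fully in against the post.
- **Wrist measurement:** one taken while the arm was still settling was off by a few mm. I corrected it before the pinch.

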